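# Fit the drip tray and open the contact grill

## Task

Get the table-top grill ready for use: slide its loose metal drip tray, tongue first, into the slot at the bottom of the grill's left side until it is fully home, with the tray's shoulders up against the grill. Raise the grill's lid by its handle so that it stands half open by itself at about 45 degrees, and leave the other things on the worktop where they are.

Things in the scene. Friction and masses are not known exactly. Their poses are not given: they have to be found in the camera images.
- grill: The contact grill, fixed to the worktop: dark steel box 190 deep (x) by 220 wide (y); base 60 high, 99 high with the lid shut. Origin: centre of its underside at worktop level. Its -x is the front (two lamps, lid handle), +y its left side with the tray slot; a grease spout sticks out 10 there at height 34 to 46.
- slot_mouth (a point): Middle of the slot's mouth, in the plane of the grill's left side, at worktop level; axes as the grill's. The slot runs 123 deep along the grill's -y directly on the worktop, 113 wide (x) and 13 high, with 8 mm bevels at both sides of the mouth and a 6 mm bevel at its top edge.
- tray: The loose drip tray: flat aluminium slab 10 thick, about 0.3 kg. Origin: on its underside, middle of the shoulder line. From there a tongue 110 wide (x), 120 long, with 8 mm bevelled corners, runs to its own -y; to +y lies a part 140 wide, 86 long, whose shoulders stop against the grill. Fully home, its origin and axes coincide with those of slot_mouth.
- tray_grip (a point): Centre of the black upright plate on the tray's wide part, by which it is held: 70 long (tray x), 12 thick (tray y), from height 8 to 46; this point is 75 along the tray's +y from its origin, at height 36; axes as the tray's.
- lid (a joint): Opening angle of the grill's lid in rad: 0 shut, 1.75 fully open. The hinge is stiff: the lid stays where it is left; lifting takes about 6 N at the handle.
- lid_hinge (a point): Middle of the lid's hinge axis (which runs along the grill's y), at the grill's back edge, 62 above the worktop.
- lid_handle (a point): Middle of the lid's handle, a round black bar 14 thick and 104 long parallel to the grill's y, 36 in front of the lid's front edge on two arms at its ends. With the lid shut it is 228 in front of and 18 above the hinge axis; it turns about that axis with the lid.
- salt_shaker: Glass salt shaker with a grey cap, 44 across, 90 high; bystander, origin at the middle of its underside.
- food_tub: Plastic food tub with a red lid, 132 by 196 by 88 high; bystander, origin at the middle of its underside.
- mug: Black and white mug, 82 across, 111 with its handle, 97 high; bystander, origin under it.
- tin: Green food tin, 75 across, 58 high; bystander, origin at the middle of its underside.

How it is judged:
By the outcome, as a careful person would: the job done as asked, in the order asked, and still so for the second after the job is handed in, with the robot touching nothing.
It also fails if it takes over 61 s, if anything falls off the work surface, if the arm or the gripper's body presses on something with over 40 N, if the wrist force passes 120 N, or if a joint passes its speed limit or range.

## Robot

A 6-joint arm with a two-finger parallel gripper is mounted at the origin on a cart in front of the work surface, level with it; the furniture and walls round the work are solid. World frame = base frame: x ahead of the robot, y to its left, z up, the work surface at z = 0. Lengths are in m, angles in degrees, forces in N, time in s.
With the tool pointing down it reaches from about 0.4 to 0.825 m from the base axis. Payload 7 kg.
Tool frame: the origin (TCP) lies midway between the tips of the shut fingers; the grasp point (between the pads) lies r.pinch_z behind it (r.pinch_z is the distance from the TCP to the grasp point, in m); z points along the fingers, y is the line along which they close (so a half turn about z gives the same grasp; the last joint's range is limited). The gripper opens to 88 mm and grips with 3 to 60 N. Pads are 19 mm wide; open, the fingers measure 130 mm over their backs; the gripper's body (78 mm by 193 mm) begins 47 mm behind the grasp point.
Start: joints at [90.017, 20.546, 0.682, 0, -70.136, -16.507], TCP at [0.192, 0.647, 0.227] pointing down, gripper open.
Joint ranges: [-176.03, 176.03], [-82.01, 121.73], [-58.28, 71.71], [-173.87, 95.51], [-174.79, -0.11], [-173.66, 173.66]. Speed limits (degrees/s): [136.94, 136.94, 172.46, 180, 180, 180].

## Interface

Orientations are given as [roll, pitch, yaw] about the fixed x, y, z axes, in that order (R = Rz(yaw) Ry(pitch) Rx(roll)).
In Python, from plant import r, optics, job gives the robot as it stands.
- The arm moves only by the shell command python3 -m crank 'ROWS' [FORCE]. ROWS is JSON, a list of rows, each an object with "xyz": the shift along the tool's x, y, z in units of 30 mm (1.0 is 30 mm), a list of three; "delta_rot": the turn, a rotation vector about the tool's x, y, z in degrees, a list of three; "claw": the closure, from 0 (fully open) to 1 (shut). A call has 1 to 20 rows; each row is the pose to reach, as a shift and turn from the pose commanded when the call began, along the tool's axes at that moment; what a row does not reach only later rows make up. A row lasts 1/8 s, in which the tool goes at most 62.5 mm and 10.7 degrees, less where a joint would pass 70% of its speed; a pose out of reach is approached as far as the arm can. A call with a gripper value outside its range is refused whole. The fingers move at their own pace and stop on an object; FORCE is the grip in N (left out, the last holds). Time passes only in rows, so rows that repeat a pose let the fingers close. It gives the time, the measured TCP pose, the force, the opening and the grip force at its end, in the units of the state.
- r.get_state(): the state, without advancing time (a new reading comes with each control period).
- optics.capture(name): name is "side" or "top" or "wrist"; returns a dict with "img" (384x512x3 uint8, blue, green, red), "fovy" (degrees; the focal length in pixels is half the picture's height over the tangent of half this angle, whatever the lens; pixels are square), "cx", "cy" (the principal point, pixels), "eye" and "rotation" of the camera in the world; the wrist camera has in their place "hand_eye" (4x4, takes a point from camera to tool coordinates, whose origin is the TCP and whose axes are the flange's). Camera axes: x right, y up, looking along -z (the intrinsics and any distortion apply to the point x, -y, -z); pixel columns grow to the right and rows downward; lengths in m; the calibration is good to about 2 mm. A picture is of the moment at which its call begins: read the wrist's pose just before it. There is no depth.
- job.close_job(): hands the job in; it is judged then, once.
The state is a dict: "time_s": time; "joints": joint angles; "qd": joint speeds; "joint_torque": joint torques, N m; "tcp_pos": TCP position; "eef_rot": TCP orientation; "contact_force": force on the tool from outside, world axes, zero at the start; "moment": the same for the moment, N m; "gripper_width": finger opening in m; "gripper_force": force on a finger pad.
Only numpy, scipy, OpenCV 4.12 (cv2) and the standard library are available. Lean on these libraries where they do the work, as an engineer would, in place of code of your own. Each camera call takes 0.05 s, during which the arm holds its last target. There are 200 camera calls.

## Working session

There is one attempt and no reset: what is moved stays moved. The work goes in short steps, Python scripts to look and compute and a shell command to move; the robot and the scene stay as the last step left them, time stands still between calls to the robot, and variables do not carry over. Pictures are saved under pics/ and viewed, at most 10 in all, crops included, and the job is handed in when it is done.

```bash
ls; mkdir -p pics; python3 - <<'E'
from plant import r, optics, job
import cv2, numpy as np
print(r.get_state(), r.pinch_z)
for n in ("side","top","wrist"):
    c=optics.capture(n); cv2.imwrite(f"pics/{n}0.png",c["img"]); print(n,{k:v for k,v in c.items() if k!="img"})
a=[cv2.imread(f"pics/{n}0.png") for n in("side","top")]
E
```

```text
pics
{'time_s': 0.0, 'joints': array([ 9.00172730e+01,  2.05919903e+01,  6.32797561e-01, -1.94163320e-02,
       -7.01364554e+01, -1.65067867e+01]), 'qd': array([-0.02825342,  0.06787697, -0.08358663, -0.0811118 ,  0.02537724,
        0.07159565]), 'joint_torque': array([-1.24635430e-03, -5.82716024e+01,  2.93052703e+01,  6.99711710e+00,
        6.86164465e-03, -1.74298307e-04]), 'tcp_pos': array([0.19148453, 0.64674801, 0.22561123]), 'eef_rot': array([ 1.79903108e+02, -9.67873133e-03, -1.64961181e+01]), 'contact_force': array([ 0.218526  , -0.3173984 ,  0.05448026]), 'moment': array([ 0.01555785, -0.01102247, -0.01232853]), 'gripper_force': 0.0, 'gripper_width': 0.08771712644676746} 0.0188
side {'fovy': 52.989612617536146, 'cx': 251.28919395637513, 'cy': 195.4182190562287, 'eye': array([0.54300618, 1.26516729, 1.11933663]), 'rotation': array([ 48.0408745 ,   0.23760848, 178.97524889])}
top {'fovy': 50.363599818250876, 'cx': 257.87010337394105, 'cy': 190.6063220207501, 'eye': array([0.29638216, 0.06418442, 1.43129668]), 'rotation': array([ 10.08495514,   0.61442787, -88.36440081])}
wrist {'fovy': 59.774417651601794, 'cx': 252.0329668362539, 'cy': 191.76756190766696, 'hand_eye': array([[ 1.51502445e-04,  9.59132326e-01,  2.82957874e-01,
         7.57932474e-02],
       [ 9.99999643e-01,  9.00101979e-05, -8.40528229e-04,
        -3.26860502e-04],
       [-8.31646889e-04,  2.82957901e-01, -9.59131969e-01,
        -1.58187868e-01],
       [ 0.00000000e+00,  0.00000000e+00,  0.00000000e+00,
         1.00000000e+00]])}
```

View pics/side0.png

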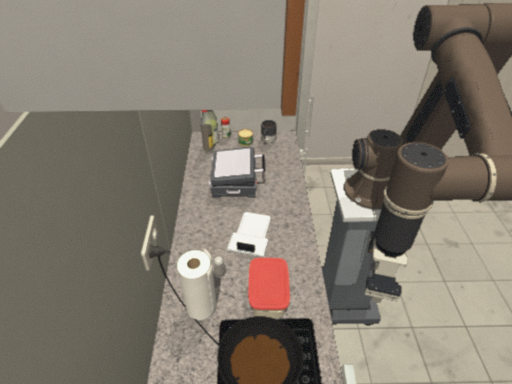

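View pics/top0.png

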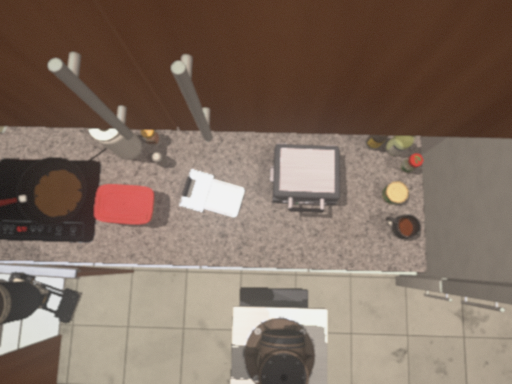

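Side: the grill is at about (234,172), the tray at (250,233) and the grip at (246,247). Top: the grill is at (307,175), the tray at (213,193) and the grip at (187,187). Next I'll enlarge both.

```bash
cat > h.py <<'E'
import numpy as np, cv2
from scipy.spatial.transform import Rotation as R
from scipy.optimize import least_squares
from plant import r, optics, job
def eul(e): return R.from_euler('xyz',e,degrees=True).as_matrix()
def cam(name):
    s=r.get_state(); c=optics.capture(name)
    if name=="wrist":
        T=np.eye(4); T[:3,:3]=eul(s["eef_rot"]); T[:3,3]=s["tcp_pos"]; T=T@c["hand_eye"]
        c["M"],c["e"]=T[:3,:3],T[:3,3]
    else: c["M"],c["e"]=eul(c["rotation"]),np.array(c["eye"])
    c["f"]=c["img"].shape[0]/2/np.tan(np.radians(c["fovy"]/2)); return c
def proj(c,P):
    p=(np.atleast_2d(P)-c["e"])@c["M"]
    return np.c_[c["cx"]+c["f"]*p[:,0]/-p[:,2], c["cy"]-c["f"]*p[:,1]/-p[:,2]]
def ray(c,uv): return c["M"]@np.array([(uv[0]-c["cx"])/c["f"],-(uv[1]-c["cy"])/c["f"],-1])
def onz(c,uv,z): d=ray(c,uv); return c["e"]+d*(z-c["e"][2])/d[2]
def tri(c1,u1,c2,u2):
    A=[];b=[]
    for c,u in((c1,u1),(c2,u2)):
        d=ray(c,u); d/=np.linalg.norm(d); P=np.eye(3)-np.outer(d,d); A.append(P); b.append(P@c["e"])
    return np.linalg.lstsq(np.vstack(A),np.hstack(b),rcond=None)[0]
E
python3 - <<'E'
from h import *
s,t=cam("side"),cam("top")
for n,u,v in(("grill lid",(234,162),(307,170)),("grip",(246,247),(187,187)),("tub",(269,280),(125,203))): print(n,tri(s,u,t,v))
a=cv2.resize(s["img"][140:260,195:285],None,fx=5,fy=5,interpolation=2)
b=cv2.resize(t["img"][135:225,170:350],None,fx=4.4,fy=4.4,interpolation=2)
cv2.imwrite("pics/s1.png",a); cv2.imwrite("pics/t1.png",b)
E
```

```text
grill lid [ 0.60106901 -0.07495572  0.11172001]
grip [0.55106859 0.33504578 0.02761132]
tub [0.4789864  0.52704554 0.08937319]
```

View pics/s1.png

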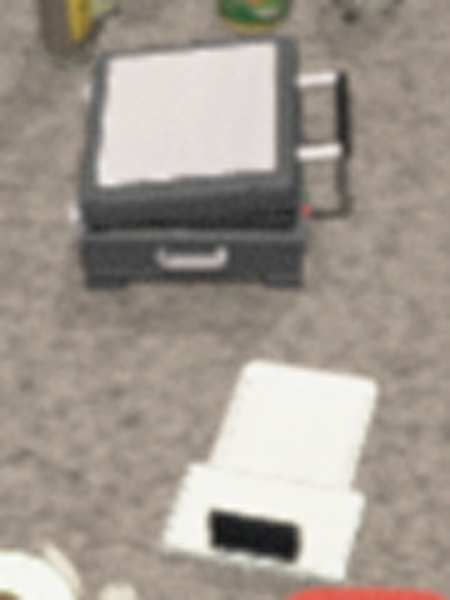

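View pics/t1.png

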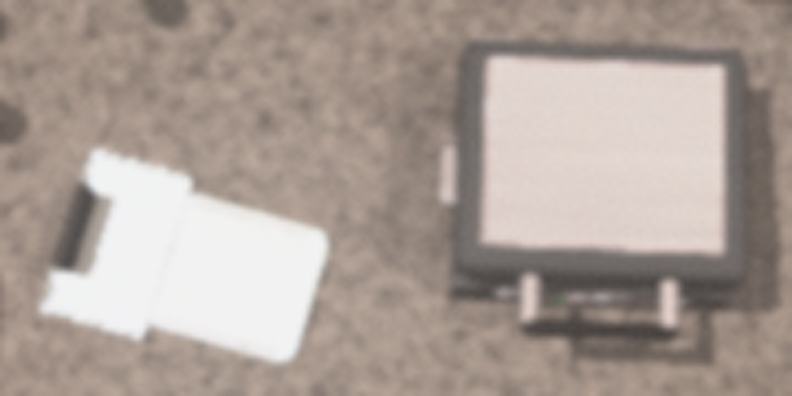

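```bash
cat > fit.py <<'E'
from h import *
def fit(obs,x0):
    # obs: (cam, [(u,v)], [local pts]); solve x,y,z,yaw
    def tf(p,L): return np.array(p[:3])+np.array(L)@R.from_euler('z',p[3],degrees=True).as_matrix().T
    f=lambda p: np.concatenate([(proj(c,tf(p,L))-np.array(U)).ravel() for c,U,L in obs])
    s=least_squares(f,x0,loss="soft_l1",x_scale=[.01,.01,.01,1]); return s.x,f(s.x).reshape(-1,2)
E
python3 - <<'E'
from fit import *
s,t=cam("side"),cam("top")
S=lambda a:np.array(a)/5+[195,140]
T=lambda a:np.array(a)/4.4+[170,135]
a,b=.07,.086
L=[(a,b,.01),(-a,b,.01),(a,0,.01),(-a,0,.01)]
p,e=fit([(s,S([(163,550),(345,578),(190,465),(363,492)]),L),(t,T([(92,150),(40,310),(192,183),(145,338)]),L)],[.55,.26,0,-15]); print("tray",p.round(4),e.round(1).tolist())
H=[(-.133,-.052,.08),(-.133,.052,.08)]
gs=[(.095,.11,0),(-.095,.11,0),(-.095,-.11,.099),(.095,-.11,.099)]
gt=[(.095,.11,.099),(.095,-.11,.099)]
p,e=fit([(s,S([(85,288),(303,285),(300,40),(95,40),(343,75),(343,155)]),gs+H),(t,T([(462,45),(745,48),(675,328),(527,328)]),gt+H)],[.6,-.07,0,0]); print("grill",p.round(4),e.round(1).tolist())
E
```

```text
tray [ 5.33400e-01  2.61800e-01 -2.70000e-03 -1.34484e+01] [[-0.6, -0.4], [-0.2, 0.3], [-0.2, -0.1], [0.5, 0.3], [-0.1, -0.1], [0.3, 0.9], [0.2, -1.6], [-0.2, 0.8]]
grill [ 0.6006 -0.0769  0.0071  0.1349] [[-0.2, -0.8], [0.4, -0.9], [-0.4, -0.3], [-1.0, 0.3], [-0.1, 3.5], [0.9, 2.0], [-0.4, -2.1], [0.9, -1.4], [-1.2, 2.8], [0.9, 2.0]]
```

Residuals are under about 1 px for the tray: origin (0.533, 0.262), yaw -13.4°. The grill is at (0.60, -0.077), yaw about 0. I'll hold the plate by its 70 mm length, so the gripper's wide body stays clear of the grill. Hovering over the tray comes first.

```bash
cat > go.py <<'E'
from h import *
def go(P,e):
    "shift in 30 mm units and rotvec in tool axes from the present pose to TCP P, orientation e"
    s=r.get_state(); M=eul(s["eef_rot"])
    print("xyz",(M.T@(np.array(P)-s["tcp_pos"])/.03).round(3).tolist(),"rot",R.from_matrix(M.T@eul(e)).as_rotvec(degrees=True).round(2).tolist())
E
python3 -c "
from go import *
go([.551,.335,.22],[180,0,-103.4])"
```

```text
xyz [14.442, 6.576, 0.214] rot [0.02, -0.02, 86.91]
```

```bash
python3 -m crank '[{"xyz":[14.44,6.58,0.2],"delta_rot":[0,0,86.9],"claw":0},{"xyz":[14.44,6.58,0.2],"delta_rot":[0,0,86.9],"claw":0},{"xyz":[14.44,6.58,0.2],"delta_rot":[0,0,86.9],"claw":0},{"xyz":[14.44,6.58,0.2],"delta_rot":[0,0,86.9],"claw":0},{"xyz":[14.44,6.58,0.2],"delta_rot":[0,0,86.9],"claw":0},{"xyz":[14.44,6.58,0.2],"delta_rot":[0,0,86.9],"claw":0},{"xyz":[14.44,6.58,0.2],"delta_rot":[0,0,86.9],"claw":0},{"xyz":[14.44,6.58,0.2],"delta_rot":[0,0,86.9],"claw":0},{"xyz":[14.44,6.58,0.2],"delta_rot":[0,0,86.9],"claw":0},{"xyz":[14.44,6.58,0.2],"delta_rot":[0,0,86.9],"claw":0},{"xyz":[14.44,6.58,0.2],"delta_rot":[0,0,86.9],"claw":0},{"xyz":[14.44,6.58,0.2],"delta_rot":[0,0,86.9],"claw":0}]' && python3 - <<'E'
from h import *
import pickle
c=cam("wrist"); print(r.get_state()["joints"]); pickle.dump(c,open("w1.pkl","wb")); cv2.imwrite("pics/w1.png",cv2.resize(c["img"],(768,576)))
E
```

```text
time_s: 1.85
tcp_pos: [0.5503, 0.3358, 0.2208]
eef_rot: [-180.0, 0.0, -103.3]
contact_force: [0.2, -0.4, -0.2]
gripper_width: 0.0876
gripper_force: 0.0
[ 4.86891063e+01  1.79202797e+01 -3.91739561e+00 -2.46226642e-03
 -6.81470965e+01 -6.19735444e+01]
```

View pics/w1.png

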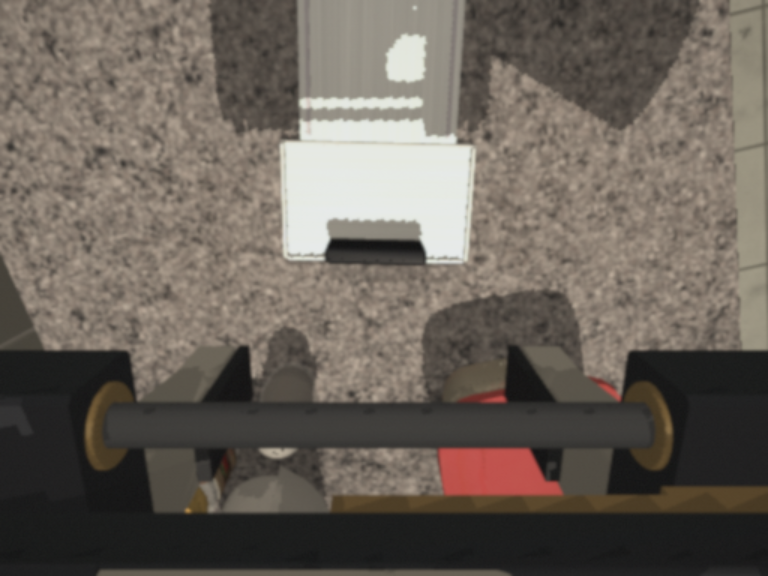

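The wide part's corners are at (283,142), (475,147), (287,260) and (468,264), with the plate at (326–425, 240–264). I'll refine the tray pose by fitting these corners.

```bash
python3 - <<'E'
from fit import *
import pickle
c=pickle.load(open("w1.pkl","rb"))
s,t=cam("side"),cam("top")
a,b=.07,.086
L=[(a,0,.01),(-a,0,.01),(a,b,.01),(-a,b,.01)]
U=np.array([(283,142),(475,147),(287,260),(468,264)])/1.5
T=lambda a:np.array(a)/4.4+[170,135]
for nm,obs in(("w",[(c,U,L)]),("w+top",[(c,U,L),(t,T([(192,183),(145,338),(92,150),(40,310)]),L)])):
    p,e=fit(obs,[.533,.262,0,-13.4]); print(nm,p.round(4),e.round(1).tolist())
    g=p[:3]+R.from_euler('z',p[3],degrees=True).apply([0,.075,.036]); print("grip",g)
# plate: predicted outline in the wrist view vs seen, top corners at z .046
    q=np.array([(.035,.069,.046),(-.035,.069,.046),(.035,.081,.046),(-.035,.081,.046)])
    print((proj(c,p[:3]+R.from_euler('z',p[3],degrees=True).apply(q))*1.5).round(0).tolist())
E
```

```text
w [ 5.31900e-01  2.65600e-01 -7.70000e-03 -1.44409e+01] [[-0.2, 0.8], [0.9, 0.3], [-0.4, -0.4], [-0.1, -0.7]]
grip [0.55056583 0.33822861 0.02827439]
[[327.0, 248.0], [428.0, 250.0], [327.0, 265.0], [427.0, 267.0]]
w+top [ 5.32000e-01  2.65400e-01 -8.00000e-03 -1.44639e+01] [[-0.3, 0.6], [0.7, 0.1], [-0.6, -0.7], [-0.3, -0.9], [-0.3, -0.8], [-1.4, 1.3], [-0.4, 0.2], [-0.7, 1.0]]
grip [0.55071881 0.337989   0.02803508]
[[327.0, 248.0], [428.0, 250.0], [327.0, 265.0], [427.0, 267.0]]
```

```bash
python3 -c "
from go import *
go([.5505,.337,.09],[180,0,-104.2])"
```

```text
xyz [-0.048, 0.014, 4.356] rot [-0.0, 0.01, 0.88]
```

```bash
python3 -m crank '[{"xyz":[-0.05,0,1.5],"delta_rot":[0,0,0.9],"claw":0},{"xyz":[-0.05,0,3],"delta_rot":[0,0,0.9],"claw":0},{"xyz":[-0.05,0,4.35],"delta_rot":[0,0,0.9],"claw":0},{"xyz":[-0.05,0,4.35],"delta_rot":[0,0,0.9],"claw":0},{"xyz":[-0.05,0,4.35],"delta_rot":[0,0,0.9],"claw":0}]' && python3 - <<'E'
from h import *
import pickle
c=cam("wrist"); pickle.dump(c,open("w2.pkl","wb")); cv2.imwrite("pics/w2.png",cv2.resize(c["img"],(768,576)))
E
```

```text
time_s: 2.62
tcp_pos: [0.5521, 0.3372, 0.0917]
eef_rot: [-179.9, 0.1, -104.2]
contact_force: [0.1, 1.0, 1.1]
gripper_width: 0.0876
gripper_force: 0.0
```

View pics/w2.png

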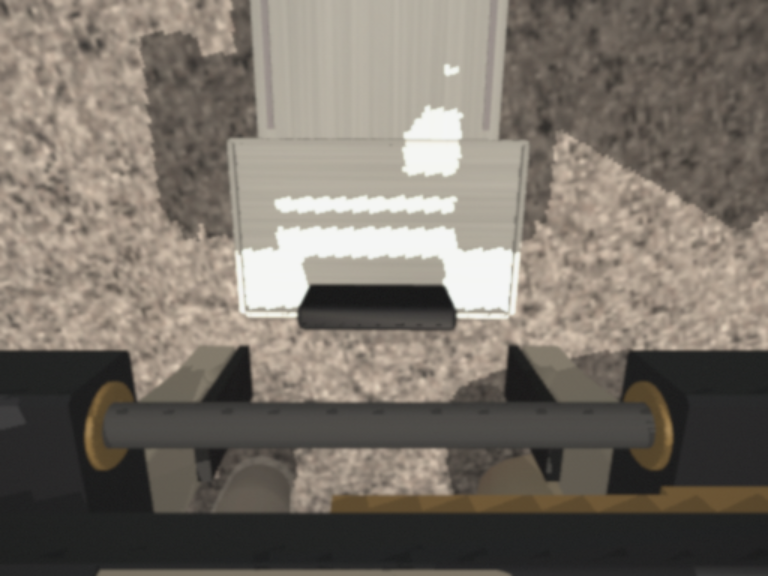

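```bash
python3 - <<'E'
from fit import *
import pickle
c=pickle.load(open("w2.pkl","rb")); c1=pickle.load(open("w1.pkl","rb"))
a,b=.07,.086
L=[(a,0,.01),(-a,0,.01),(a,b,.01),(-a,b,.01)]
U=np.array([(229,140),(528,142),(240,314),(516,318)])/1.5
U1=np.array([(283,142),(475,147),(287,260),(468,264)])/1.5
K=[(.035,.081,.046),(-.035,.081,.046)]; V=np.array([(299,328),(456,328)])/1.5
for o in ([(c,U,L)],[(c,U,L),(c1,U1,L)],[(c,U,L),(c,V,K)]):
    p,e=fit(o,[.533,.262,0,-13.4]); print(p.round(4),e.round(1).tolist(),"grip",p[:3]+R.from_euler('z',p[3],degrees=True).apply([0,.075,.036]))
for z in(0.0,): print([onz(c,u,.01).round(4).tolist() for u in U])
for u,v in zip(V,np.array([(326,265),(425,265)])/1.5): print("plate top back",tri(c,u,c1,v))
E
```

```text
[ 5.32500e-01  2.64100e-01 -2.60000e-03 -1.47333e+01] [[-0.6, -0.2], [1.2, 0.3], [0.6, 0.4], [-1.4, -0.7]] grip [0.55159591 0.33667302 0.03344339]
[ 5.32400e-01  2.64500e-01 -3.10000e-03 -1.46415e+01] [[0.0, 0.4], [1.2, 0.6], [1.3, 0.7], [-1.1, -0.7], [-1.7, -0.3], [1.0, -0.4], [-2.1, -0.5], [-0.3, -0.4]] grip [0.55133208 0.33704409 0.03290227]
[ 5.32600e-01  2.63900e-01 -4.40000e-03 -1.46271e+01] [[-0.0, -0.4], [0.3, -0.3], [1.2, -0.5], [-1.9, -1.9], [-0.2, 1.4], [0.1, 2.1]] grip [0.55153329 0.33642443 0.03163988]
[[0.5992, 0.2467, 0.01], [0.4663, 0.2813, 0.01], [0.6215, 0.3284, 0.01], [0.4862, 0.3648, 0.01]]
plate top back [0.58804757 0.33558683 0.03360714]
plate top back [0.51913518 0.35052619 0.03951943]
```

Two wrist views agree: grip (0.5515, 0.3367), yaw -14.6°, plate top at about 0.04. I'll descend and grip.

```bash
python3 -c "
from go import *
go([.5515,.3367,.019],[180,0,-104.6])"
```

```text
xyz [0.038, 0.028, 2.443] rot [-0.11, 0.14, 0.35]
```

```bash
python3 -m crank '[{"xyz":[0.03,0.02,0.7],"delta_rot":[0,0,0.35],"claw":0},{"xyz":[0.03,0.02,1.4],"delta_rot":[0,0,0.35],"claw":0},{"xyz":[0.03,0.02,2.0],"delta_rot":[0,0,0.35],"claw":0},{"xyz":[0.03,0.02,2.4],"delta_rot":[0,0,0.35],"claw":0},{"xyz":[0.03,0.02,2.4],"delta_rot":[0,0,0.35],"claw":0},{"xyz":[0.03,0.02,2.4],"delta_rot":[0,0,0.35],"claw":0},{"xyz":[0.03,0.02,2.4],"delta_rot":[0,0,0.35],"claw":0.4},{"xyz":[0.03,0.02,2.4],"delta_rot":[0,0,0.35],"claw":0.4},{"xyz":[0.03,0.02,2.4],"delta_rot":[0,0,0.35],"claw":0.4},{"xyz":[0.03,0.02,2.4],"delta_rot":[0,0,0.35],"claw":0.4},{"xyz":[0.03,0.02,2.4],"delta_rot":[0,0,0.35],"claw":0.4},{"xyz":[0.03,0.02,2.4],"delta_rot":[0,0,0.35],"claw":0.4}]' 40; python3 -m crank '[{"xyz":[0,0,0],"delta_rot":[0,0,0],"claw":0.5}]' 40
```

```text
time_s: 4.18
tcp_pos: [0.5509, 0.336, 0.0186]
eef_rot: [-180.0, 0.0, -104.6]
contact_force: [-0.8, 0.7, 4.7]
gripper_width: 0.0693
gripper_force: 40.0
time_s: 4.3
tcp_pos: [0.5509, 0.336, 0.0186]
eef_rot: [-180.0, 0.0, -104.6]
contact_force: [0.3, 0.6, 5.3]
gripper_width: 0.0701
gripper_force: 40.0
```

```bash
python3 -c "
from go import *
go([.600,.26,.0186],[180,0,-90])"
```

```text
xyz [2.038, -2.224, -0.001] rot [-0.04, 0.04, -14.62]
```

```bash
python3 -m crank '[{"xyz":[0.2,-0.2,0],"delta_rot":[0,0,-1.5],"claw":0.5},{"xyz":[0.4,-0.44,0],"delta_rot":[0,0,-3],"claw":0.5},{"xyz":[0.6,-0.66,0],"delta_rot":[0,0,-4.5],"claw":0.5},{"xyz":[0.8,-0.88,0],"delta_rot":[0,0,-6],"claw":0.5},{"xyz":[1.0,-1.1,0],"delta_rot":[0,0,-7.5],"claw":0.5},{"xyz":[1.2,-1.32,0],"delta_rot":[0,0,-9],"claw":0.5},{"xyz":[1.4,-1.54,0],"delta_rot":[0,0,-10.5],"claw":0.5},{"xyz":[1.6,-1.76,0],"delta_rot":[0,0,-12],"claw":0.5},{"xyz":[1.8,-1.98,0],"delta_rot":[0,0,-13.5],"claw":0.5},{"xyz":[2.04,-2.22,0],"delta_rot":[0,0,-14.6],"claw":0.5},{"xyz":[2.04,-2.22,0],"delta_rot":[0,0,-14.6],"claw":0.5},{"xyz":[2.04,-2.22,0],"delta_rot":[0,0,-14.6],"claw":0.5}]' && python3 - <<'E'
from h import *
import pickle
s,t=cam("side"),cam("top"); pickle.dump((s,t),open("st2.pkl","wb"))
a=cv2.resize(s["img"][145:250,195:285],None,fx=5.5,fy=5.5,interpolation=2)[:,:400]
b=cv2.resize(t["img"][140:225,215:350],None,fx=4.4*.9,fy=4.4*.9,interpolation=2)
b=cv2.resize(t["img"][140:225,175:350],None,fx=4.4,fy=4.4,interpolation=2)
o=np.zeros((600,800,3),np.uint8); a=cv2.resize(s["img"][145:195,200:280],None,fx=5,fy=4.4,interpolation=2)
o[:b.shape[0],:b.shape[1]]=b; o[378:598,:400]=a
cv2.imwrite("pics/st2.png",o); print(b.shape,a.shape)
E
```

```text
time_s: 5.8
tcp_pos: [0.6002, 0.2596, 0.0186]
eef_rot: [-179.9, -0.0, -90.0]
contact_force: [2.0, -1.9, 5.1]
gripper_width: 0.0698
gripper_force: 40.0
(374, 770, 3) (220, 400, 3)
```

View pics/st2.png

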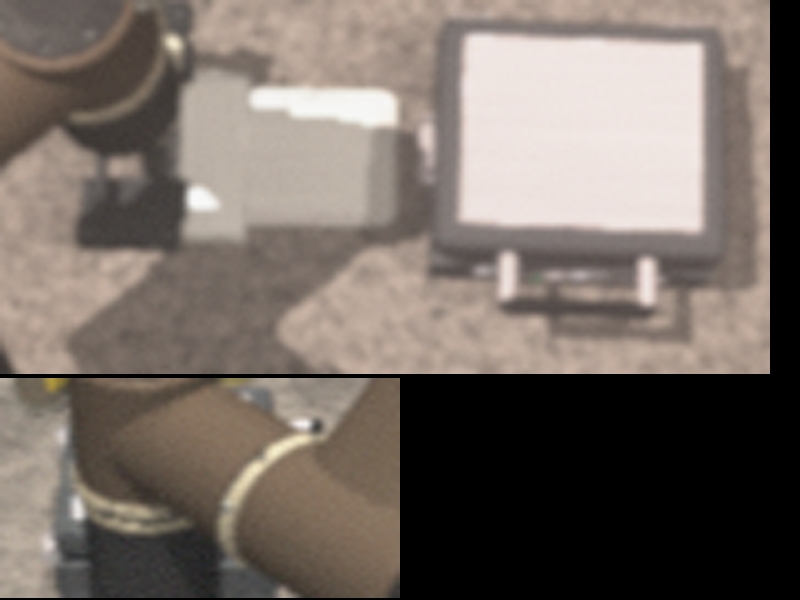

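Top: the tongue runs cols 250–398 at rows 90–227, and the wide part rows 68–240. The grill's lid spans cols 437–723, rows 20–255, with its base's front-left corner at (432,275).

```bash
python3 - <<'E'
from fit import *
import pickle
s,t=pickle.load(open("st2.pkl","rb"))
T=lambda a:np.array(a)/4.4+[175,140]
for n,u,z in (("tongue near +",(252,90),.01),("tongue near -",(250,227),.01),("tip +",(385,89),.01),("tip -",(385,226),.01),("tip mid",(398,157),.01),("lid BL",(442,20),.099),("lid BR",(720,29),.099),("lid FL",(435,250),.095),("lid FR",(720,260),.095),("base FL",(431,275),.0),("spout",(427,124),.046),("spout2",(427,183),.046),("hnd L",(500,303),.08),("hnd R",(655,312),.08),("shadow",(410,230),0)):
    print(n,onz(t,T(u),z).round(4))
# dark lid edges, subpixel: gradient columns/rows of the lid's panel
g=cv2.cvtColor(t["img"],6).astype(float)
E
```

```text
tongue near + [0.6559 0.1815 0.01  ]
tongue near - [0.5427 0.1786 0.01  ]
tip + [0.6596 0.0732 0.01  ]
tip - [0.5464 0.0702 0.01  ]
tip mid [0.6033 0.0612 0.01  ]
lid BL [0.6925 0.0303 0.099 ]
lid BR [ 0.6908 -0.1827  0.099 ]
lid FL [0.5141 0.0317 0.095 ]
lid FR [ 0.5122 -0.1823  0.095 ]
base FL [0.5091 0.0322 0.    ]
spout [0.6228 0.039  0.046 ]
spout2 [0.5752 0.038  0.046 ]
hnd L [ 0.4772 -0.0187  0.08  ]
hnd R [ 0.4735 -0.1359  0.08  ]
shadow [0.5454 0.05   0.    ]
```

```bash
python3 -c "
from go import *
go([.604,.24,.0186],[180,0,-91.6]);go([.604,.20,.0186],[180,0,-91.6])"
```

```text
xyz [0.652, -0.129, -0.0] rot [-0.06, -0.0, 1.58]
xyz [1.985, -0.129, -0.0] rot [-0.06, -0.0, 1.58]
```

```bash
python3 -m crank '[{"xyz":[0.2,-0.13,0],"delta_rot":[0,0,1.6],"claw":0.5},{"xyz":[0.4,-0.13,0],"delta_rot":[0,0,1.6],"claw":0.5},{"xyz":[0.65,-0.13,0],"delta_rot":[0,0,1.6],"claw":0.5},{"xyz":[0.85,-0.13,0],"delta_rot":[0,0,1.6],"claw":0.5},{"xyz":[1.0,-0.13,0],"delta_rot":[0,0,1.6],"claw":0.5},{"xyz":[1.15,-0.13,0],"delta_rot":[0,0,1.6],"claw":0.5},{"xyz":[1.3,-0.13,0],"delta_rot":[0,0,1.6],"claw":0.5},{"xyz":[1.4,-0.13,0],"delta_rot":[0,0,1.6],"claw":0.5}]'
```

```text
time_s: 6.9
tcp_pos: [0.6039, 0.219, 0.0186]
eef_rot: [-179.9, 0.1, -91.6]
contact_force: [-0.1, 4.6, 4.8]
gripper_width: 0.0696
gripper_force: 40.0
```

```bash
python3 -m crank '[{"xyz":[0.15,0,0],"delta_rot":[0,0,0],"claw":0.5},{"xyz":[0.3,0,0],"delta_rot":[0,0,0],"claw":0.5},{"xyz":[0.4,0,0],"delta_rot":[0,0,0],"claw":0.5},{"xyz":[0.5,0,0],"delta_rot":[0,0,0],"claw":0.5},{"xyz":[0.5,0,0],"delta_rot":[0,0,0],"claw":0.5}]'
```

```text
time_s: 7.52
tcp_pos: [0.6041, 0.204, 0.0187]
eef_rot: [-179.9, 0.1, -91.6]
contact_force: [2.4, 4.9, 3.5]
gripper_width: 0.0694
gripper_force: 40.0
```

```bash
python3 -m crank '[{"xyz":[0.2,0,0],"delta_rot":[0,0,0],"claw":0.5},{"xyz":[0.4,0,0],"delta_rot":[0,0,0],"claw":0.5},{"xyz":[0.6,0,0],"delta_rot":[0,0,0],"claw":0.5},{"xyz":[0.8,0,0],"delta_rot":[0,0,0],"claw":0.5},{"xyz":[1.0,0,0],"delta_rot":[0,0,0],"claw":0.5},{"xyz":[1.0,0,0],"delta_rot":[0,0,0],"claw":0.5}]' ; python3 - <<'E'
from h import *
t=cam("top")
cv2.imwrite("pics/t3.png",cv2.resize(t["img"][140:225,175:350],None,fx=4.4,fy=4.4,interpolation=2))
E
```

```text
time_s: 8.28
tcp_pos: [0.6035, 0.1735, 0.0187]
eef_rot: [-179.8, 0.1, -91.6]
contact_force: [3.6, 1.3, 3.3]
gripper_width: 0.0696
gripper_force: 40.0
```

View pics/t3.png

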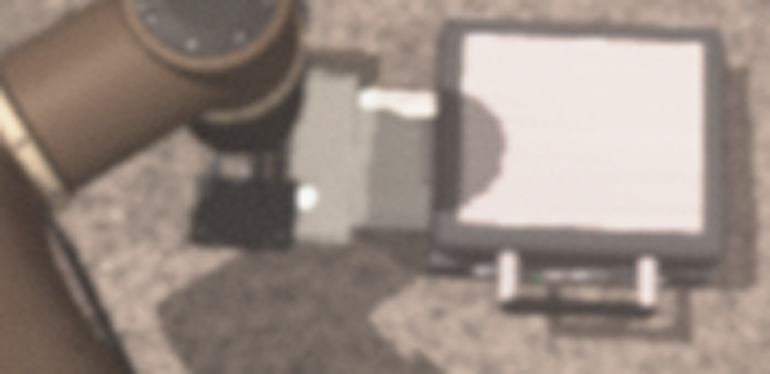

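Shoulder line at col ~358 and the tongue is running into the slot under the grill's left side (col 438), low forces. I'll keep sliding.

```bash
python3 -m crank '[{"xyz":[0.2,0,0],"delta_rot":[0,0,0],"claw":0.5},{"xyz":[0.4,0,0],"delta_rot":[0,0,0],"claw":0.5},{"xyz":[0.6,0,0],"delta_rot":[0,0,0],"claw":0.5},{"xyz":[0.8,0,0],"delta_rot":[0,0,0],"claw":0.5},{"xyz":[1.0,0,0],"delta_rot":[0,0,0],"claw":0.5},{"xyz":[1.2,0,0],"delta_rot":[0,0,0],"claw":0.5},{"xyz":[1.2,0,0],"delta_rot":[0,0,0],"claw":0.5}]'
```

```text
time_s: 9.2
tcp_pos: [0.6028, 0.1377, 0.0187]
eef_rot: [-179.8, 0.1, -91.6]
contact_force: [6.5, 3.0, 2.5]
gripper_width: 0.0698
gripper_force: 40.0
```

```bash
python3 -m crank '[{"xyz":[0.2,-0.05,0],"delta_rot":[0,0,0],"claw":0.5},{"xyz":[0.4,-0.06,0],"delta_rot":[0,0,0],"claw":0.5},{"xyz":[0.6,-0.07,0],"delta_rot":[0,0,0],"claw":0.5},{"xyz":[0.75,-0.08,0],"delta_rot":[0,0,0],"claw":0.5},{"xyz":[0.75,-0.08,0],"delta_rot":[0,0,0],"claw":0.5}]'; python3 -c "
from h import *
print(r.get_state()['moment'])"
```

```text
time_s: 9.82
tcp_pos: [0.6032, 0.1146, 0.0186]
eef_rot: [-179.9, 0.0, -91.6]
contact_force: [1.4, 2.9, 5.6]
gripper_width: 0.0697
gripper_force: 40.0
[ 1.02198753 -0.20279908  0.00998407]
```

Force is low, about 7 mm to go. I'll nudge on until there is contact.

```bash
python3 -m crank '[{"xyz":[0.1,0,0],"delta_rot":[0,0,0],"claw":0.5},{"xyz":[0.2,0,0],"delta_rot":[0,0,0],"claw":0.5},{"xyz":[0.2,0,0],"delta_rot":[0,0,0],"claw":0.5}]'; python3 -m crank '[{"xyz":[0.07,0,0],"delta_rot":[0,0,0],"claw":0.5},{"xyz":[0.07,0,0],"delta_rot":[0,0,0],"claw":0.5}]'
```

```text
time_s: 10.2
tcp_pos: [0.6031, 0.1098, 0.0185]
eef_rot: [-179.9, 0.1, -91.6]
contact_force: [-0.7, 8.8, 6.0]
gripper_width: 0.0698
gripper_force: 40.0
time_s: 10.45
tcp_pos: [0.6031, 0.1097, 0.0186]
eef_rot: [-179.9, 0.2, -91.6]
contact_force: [-2.0, 18.0, 6.6]
gripper_width: 0.0695
gripper_force: 40.0
```

```bash
python3 -m crank '[{"xyz":[0.07,0,0],"delta_rot":[0,0,0],"claw":0.5},{"xyz":[0.07,0,0],"delta_rot":[0,0,0],"claw":0.5}]'
```

```text
time_s: 10.7
tcp_pos: [0.6032, 0.1095, 0.0186]
eef_rot: [-179.8, 0.4, -91.6]
contact_force: [-5.0, 27.1, 5.9]
gripper_width: 0.0697
gripper_force: 40.0
```

Firm stop at y≈0.1096 with 27 N. I'll relax, release, rise and look.

```bash
python3 -m crank '[{"xyz":[-0.1,0,0],"delta_rot":[0,0,0],"claw":0.5},{"xyz":[-0.1,0,0],"delta_rot":[0,0,0],"claw":0},{"xyz":[-0.1,0,0],"delta_rot":[0,0,0],"claw":0},{"xyz":[-0.1,0,0],"delta_rot":[0,0,0],"claw":0},{"xyz":[-0.1,0,0],"delta_rot":[0,0,0],"claw":0},{"xyz":[-0.1,0,-1],"delta_rot":[0,0,0],"claw":0},{"xyz":[-0.1,0,-2.5],"delta_rot":[0,0,0],"claw":0},{"xyz":[-0.1,0,-4],"delta_rot":[0,0,0],"claw":0},{"xyz":[-0.1,0,-4.5],"delta_rot":[0,0,0],"claw":0},{"xyz":[-0.1,0,-4.5],"delta_rot":[0,0,0],"claw":0}]'; python3 - <<'E'
from h import *
import pickle
c=cam("wrist"); pickle.dump(c,open("w3.pkl","wb")); cv2.imwrite("pics/w3.png",cv2.resize(c["img"],(768,576)))
E
```

```text
time_s: 11.95
tcp_pos: [0.6029, 0.107, 0.1539]
eef_rot: [-179.9, 0.1, -91.7]
contact_force: [-0.6, -1.2, -0.9]
gripper_width: 0.0877
gripper_force: 0.0
```

View pics/w3.png

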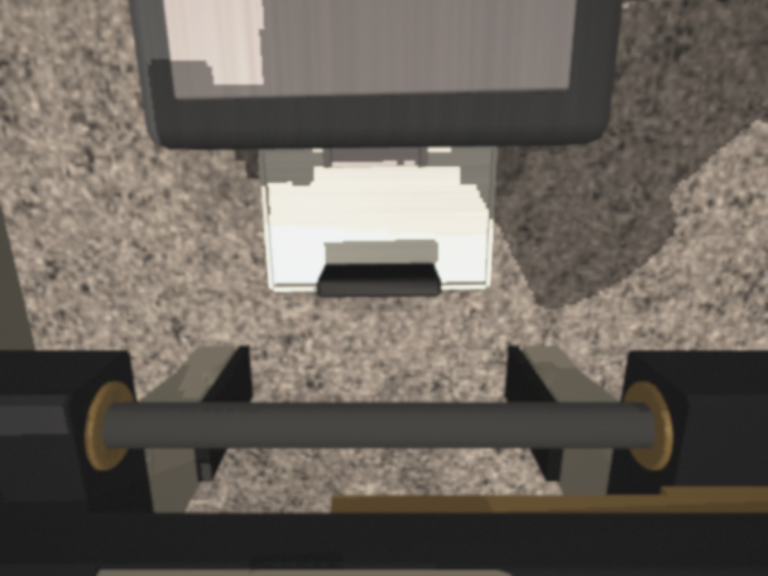

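```bash
python3 - <<'E'
from h import *
import pickle
c=pickle.load(open("w3.pkl","rb"))
for n,u,z in(("back+",(270,290),.01),("back-",(491,288),.01),("lid+",(175,147),.09),("lid-",(595,142),.09),("lidside+",(147,100),.09),("lidside-",(612,100),.09),("lidmid",(385,145),.09)): print(n,onz(c,np.array(u)/1.5,z).round(4))
E
```

```text
back+ [0.6708 0.1196 0.01  ]
back- [0.5319 0.1222 0.01  ]
lid+ [0.6869 0.0314 0.09  ]
lid- [0.508  0.0345 0.09  ]
lidside+ [0.6958 0.0123 0.09  ]
lidside- [0.5025 0.0179 0.09  ]
lidmid [0.5973 0.0331 0.09  ]
```

Tray and grill yaw agree (-1.07° and -1.0°), and the tray's back edge less 86 mm gives y = 0.035 against 0.033 for the grill face. With the hard stop, that means home. Now the handle.

```bash
python3 -c "
from go import *
go([.603,.107,.21],[180,0,-91]);go([.469,-.077,.21],[180,0,-91])"
```

```text
xyz [-0.01, -0.028, -1.918] rot [0.03, 0.01, -0.67]
xyz [6.251, 4.258, -1.917] rot [0.03, 0.01, -0.67]
```

```bash
python3 -m crank '[{"xyz":[0,0,-1.9],"delta_rot":[0,0,-0.7],"claw":0},{"xyz":[1.5,1,-1.9],"delta_rot":[0,0,-0.7],"claw":0},{"xyz":[3,2,-1.9],"delta_rot":[0,0,-0.7],"claw":0},{"xyz":[4.5,3,-1.9],"delta_rot":[0,0,-0.7],"claw":0},{"xyz":[5.5,3.7,-1.9],"delta_rot":[0,0,-0.7],"claw":0},{"xyz":[6.25,4.25,-1.9],"delta_rot":[0,0,-0.7],"claw":0},{"xyz":[6.25,4.25,-1.9],"delta_rot":[0,0,-0.7],"claw":0},{"xyz":[6.25,4.25,-1.9],"delta_rot":[0,0,-0.7],"claw":0}]'; python3 - <<'E'
from h import *
import pickle
c=cam("wrist"); s=cam("side");t=cam("top");print(r.get_state()["joints"]);pickle.dump((c,s,t),open("w4.pkl","wb")); cv2.imwrite("pics/w4.png",cv2.resize(c["img"],(768,576)))
E
```

```text
time_s: 13.0
tcp_pos: [0.4701, -0.0767, 0.2096]
eef_rot: [180.0, -0.0, -90.9]
contact_force: [-0.2, 0.2, 1.0]
gripper_width: 0.0879
gripper_force: 0.0
[ 1.45248497e+01  2.29557356e+00 -2.49398035e+01 -3.39329249e-04
 -6.27972722e+01 -1.54212996e+01]
```

View pics/w4.png

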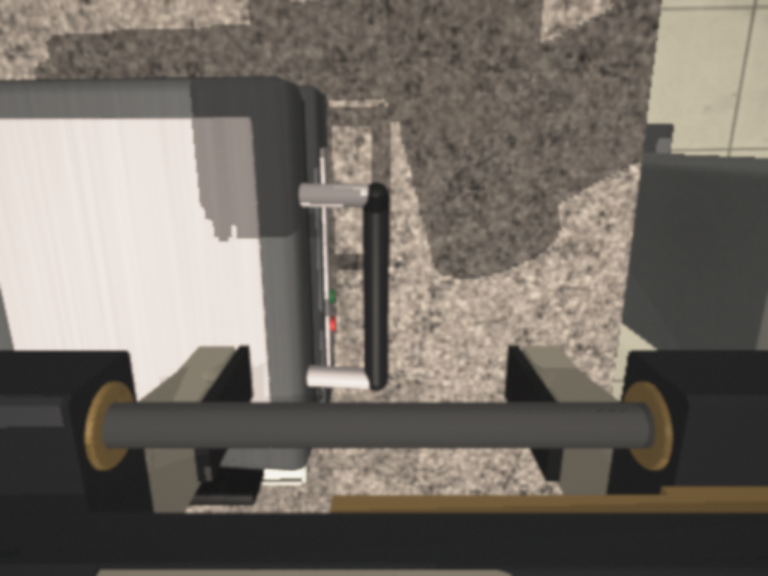

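The bar spans (376,184)–(376,389) in the wrist view, 24 px wide, with the lid's front edge at col ~305–322. Next: triangulate with the top view, then work out the path.

```bash
python3 - <<'E'
from h import *
from go import go
import pickle
c,s,t=pickle.load(open("w4.pkl","rb"))
w=lambda a:np.array(a)/1.5
T=lambda a:np.array(a)/4.4+[175,140]
print("ends z.08",onz(c,w((375.5,187)),.08),onz(c,w((376,387)),.08),"lid front top",onz(c,w((303,280)),.09))
print(tri(c,w((375.5,187)),t,T((652,311))),tri(c,w((376,387)),t,T((503,304))), "mid",tri(c,w((376,287)),t,T((578,307))))
# width of bar
g=cv2.cvtColor(c["img"],6); print(g[190,225:275].tolist()); print(g[170,225:275].tolist())
E
```

```text
ends z.08 [ 0.46991835 -0.1273716   0.08      ] [ 0.47182836 -0.00227925  0.08      ] lid front top [ 0.51249288 -0.07630392  0.09      ]
[ 0.47013053 -0.12964833  0.10824554] [ 0.4718128  -0.01903534  0.11227847] mid [ 0.47145258 -0.07540341  0.10482689]
[98, 102, 110, 122, 132, 133, 126, 120, 123, 134, 139, 135, 133, 136, 134, 127, 110, 79, 47, 38, 40, 43, 47, 60, 72, 79, 74, 61, 49, 43, 40, 39, 42, 68, 108, 133, 133, 130, 133, 138, 145, 156, 168, 175, 176, 177, 177, 177, 177, 176]
[95, 88, 80, 78, 80, 86, 90, 94, 97, 98, 95, 87, 80, 83, 98, 108, 95, 67, 44, 37, 40, 42, 48, 59, 70, 75, 71, 59, 49, 43, 40, 38, 40, 59, 104, 152, 178, 178, 172, 167, 164, 158, 144, 125, 116, 125, 136, 138, 138, 140]
```

The length (125 mm at z = 0.08, against 104) and the triangulation both put the bar near z ≈ 0.105, so the lid seems to be slightly ajar already. I'll take a wrist stereo measurement: shift 60 mm and find the bar's columns numerically.

```bash
python3 -m crank '[{"xyz":[0,-1,0],"delta_rot":[0,0,0],"claw":0},{"xyz":[0,-2,0],"delta_rot":[0,0,0],"claw":0},{"xyz":[0,-2,0],"delta_rot":[0,0,0],"claw":0},{"xyz":[0,-2,0],"delta_rot":[0,0,0],"claw":0}]'; python3 - <<'E'
from h import *
import pickle
c2=cam("wrist"); c,s,t=pickle.load(open("w4.pkl","rb")); pickle.dump(c2,open("w5.pkl","wb"))
def edges(c,row,a,b):
    g=cv2.cvtColor(c["img"],6)[row,a:b].astype(float); m=g<90
    return m,g
for row in(150,190,215):
    print(row,[cv2.cvtColor(k["img"],6)[row,a:a+60:1].tolist() for k,a in((c2,295),)])
E
```

```text
time_s: 13.65
tcp_pos: [0.5294, -0.0775, 0.2094]
eef_rot: [179.9, -0.0, -90.9]
contact_force: [-0.8, -0.1, 0.3]
gripper_width: 0.0876
gripper_force: 0.0
150 [[99, 101, 103, 103, 103, 103, 103, 104, 109, 108, 102, 94, 90, 89, 93, 99, 104, 102, 95, 91, 85, 69, 45, 27, 27, 25, 29, 29, 29, 30, 32, 32, 32, 32, 31, 30, 29, 29, 34, 53, 75, 88, 91, 93, 92, 83, 77, 85, 94, 97, 97, 100, 100, 98, 94, 91, 91, 90, 89, 91]]
190 [[159, 162, 169, 173, 176, 180, 181, 178, 170, 165, 161, 161, 163, 165, 159, 151, 141, 133, 120, 96, 58, 30, 26, 27, 25, 28, 30, 31, 31, 31, 30, 30, 30, 28, 28, 35, 75, 130, 166, 176, 177, 170, 156, 137, 124, 125, 134, 143, 147, 146, 146, 146, 146, 146, 144, 140, 139, 144, 154, 164]]
215 [[124, 130, 140, 151, 163, 175, 179, 175, 163, 148, 133, 130, 144, 162, 178, 184, 177, 149, 102, 53, 27, 25, 27, 28, 28, 30, 27, 28, 30, 30, 31, 28, 28, 31, 59, 103, 129, 134, 133, 137, 141, 136, 125, 120, 121, 124, 124, 121, 128, 141, 151, 155, 158, 162, 168, 172, 172, 165, 157, 154]]
```

```bash
python3 - <<'E'
from h import *
import pickle
c2=pickle.load(open("w5.pkl","rb")); c,s,t=pickle.load(open("w4.pkl","rb"))
pts=[(c,(250.2,170)),(c,(250,190)),(c2,(325.3,150)),(c2,(322.8,190)),(c2,(321.2,215))]
def f(p):
    o=[]
    for k,u in pts:
        q=onz(k,u,p[2]); o.append(q[0]-p[0]-p[1]*(q[1]+.075))
    return np.array(o)*1e3
q=least_squares(f,[.47,0,.09]); print(q.x,q.fun.round(2))
z=q.x[2]
for k,u in((c,(250.3,124)),(c,(250.7,258))): print(onz(k,u,z))
for k in(c,c2): print("edge width",[onz(k,u,z)[0].round(4) for u in(((241.7,190),(258.3,190)) if k is c else ((314.5,190),(331.1,190)))])
print("lid-top front edge z?",[onz(c,(202,187),zz).round(4).tolist() for zz in(.1,.12)])
E
```

```text
[0.47094569 0.01780208 0.10591263] [-0.08  0.08  0.03 -0.02 -0.02]
[ 0.46979977 -0.1301463   0.10591263]
[ 0.47149222 -0.01580981  0.10591263]
edge width [np.float64(0.4778), np.float64(0.4642)]
edge width [np.float64(0.4777), np.float64(0.4641)]
lid-top front edge z? [[0.5109, -0.0788, 0.1], [0.5077, -0.0843, 0.12]]
```

Bar at (0.471, -0.073, 0.106), width 13.6 mm as it should be. So the lid stands about 6.6° ajar and the hinge is at x≈0.695. I'll grip it with a 25° forward tilt, starting with a standoff.

```bash
python3 -c "
from go import *
e=R.from_matrix(eul([180,0,-91])@R.from_euler('x',25,degrees=True).as_matrix()).as_euler('xyz',degrees=True)
print(e)
go([.448,-.073,.150],e)"
```

```text
[-155.    0.  -91.]
xyz [-0.108, 2.709, 1.994] rot [25.05, 0.02, 0.08]
```

```bash
python3 -m crank '[{"xyz":[-0.1,1.35,0],"delta_rot":[8,0,0],"claw":0.75},{"xyz":[-0.1,2.7,0],"delta_rot":[16,0,0],"claw":0.75},{"xyz":[-0.1,2.7,0.6],"delta_rot":[25,0,0],"claw":0.75},{"xyz":[-0.1,2.7,1.3],"delta_rot":[25,0,0],"claw":0.75},{"xyz":[-0.1,2.7,2],"delta_rot":[25,0,0],"claw":0.75},{"xyz":[-0.1,2.7,2],"delta_rot":[25,0,0],"claw":0.75},{"xyz":[-0.1,2.7,2],"delta_rot":[25,0,0],"claw":0.75}]' && python3 -c "
from go import *
print(r.get_state()['joints'])
go([.4734,-.073,.096],[-155,0,-91])"
```

```text
time_s: 14.58
tcp_pos: [0.4529, -0.0772, 0.1572]
eef_rot: [-155.7, 0.4, -90.8]
contact_force: [0.1, 0.5, -0.2]
gripper_width: 0.0245
gripper_force: 0.0
[ 20.54784301 -11.60843901 -58.24593892  22.59681015 -21.90619225
 -40.82788734]
xyz [-0.134, 0.222, 2.142] rot [0.65, 0.5, 0.04]
```

Joint 3 is at its limit, so I'll use a 12° tilt instead.

```bash
python3 -c "
from go import *
go([.4607,-.073,.150],[-168,0,-91])"
```

```text
xyz [-0.142, -0.135, 0.327] rot [-12.35, 0.49, 0.1]
```

```bash
python3 -m crank '[{"xyz":[-0.14,-0.13,0.1],"delta_rot":[-8,0.5,0],"claw":0.75},{"xyz":[-0.14,-0.13,0.3],"delta_rot":[-12.4,0.5,0],"claw":0.75},{"xyz":[-0.14,-0.13,0.3],"delta_rot":[-12.4,0.5,0],"claw":0.75},{"xyz":[-0.14,-0.13,0.3],"delta_rot":[-12.4,0.5,0],"claw":0.75}]' && python3 -c "
from go import *
print(r.get_state()['joints'])
go([.4711,-.073,.0958],[-168,0,-91])"
```

```text
time_s: 15.08
tcp_pos: [0.4598, -0.0732, 0.1501]
eef_rot: [-168.1, -0.1, -90.9]
contact_force: [0.3, -0.4, -0.6]
gripper_width: 0.0218
gripper_force: 0.0
[ 18.77210661  -3.07531958 -42.75435568   6.40603228 -39.25108343
 -24.25458289]
xyz [-0.016, 0.005, 1.85] rot [0.06, -0.04, 0.09]
```

```bash
python3 -m crank '[{"xyz":[0,0,0.5],"delta_rot":[0,0,0],"claw":0.75},{"xyz":[0,0,0.9],"delta_rot":[0,0,0],"claw":0.75},{"xyz":[0,0,1.2],"delta_rot":[0,0,0],"claw":0.75},{"xyz":[0,0,1.4],"delta_rot":[0,0,0],"claw":0.75}]'; python3 -m crank '[{"xyz":[0,0,0.2],"delta_rot":[0,0,0],"claw":0.75},{"xyz":[0,0,0.45],"delta_rot":[0,0,0],"claw":0.75},{"xyz":[0,0,0.45],"delta_rot":[0,0,0],"claw":0.75}]'
```

```text
time_s: 15.58
tcp_pos: [0.4691, -0.0732, 0.1089]
eef_rot: [-168.1, -0.0, -90.9]
contact_force: [0.7, -0.2, 1.3]
gripper_width: 0.0221
gripper_force: 0.0
time_s: 15.95
tcp_pos: [0.4718, -0.0733, 0.0955]
eef_rot: [-168.1, -0.1, -90.9]
contact_force: [-0.0, -0.3, -1.0]
gripper_width: 0.0221
gripper_force: 0.0
```

Clean descent. I'll close on the bar.

```bash
python3 -m crank '[{"xyz":[0,-0.03,0],"delta_rot":[0,0,0],"claw":0.9},{"xyz":[0,-0.05,0],"delta_rot":[0,0,0],"claw":0.95},{"xyz":[0,-0.05,0],"delta_rot":[0,0,0],"claw":0.95},{"xyz":[0,-0.05,0],"delta_rot":[0,0,0],"claw":0.95}]' 25; python3 - <<'E'
from h import *
s=r.get_state(); M=eul(s["eef_rot"]); p=s["tcp_pos"]
bar=p-M[:,2]*.010; print("bar",bar)
# fix hinge: z .062; radius .2287
r0=.2287; a0=np.arcsin((bar[2]-.062)/r0); hx=bar[0]+r0*np.cos(a0); print(np.degrees(a0)-4.51,hx)
b0=np.arctan2(.018,.228)
for k in range(1,11):
    a=a0+(b0+np.radians(46)-a0)*k/10; tilt=-1.8*k
    new=np.array([hx-r0*np.cos(a),bar[1]+ (hx-r0*np.cos(a)-bar[0])*-.0175,.062+r0*np.sin(a)])
    N=M@R.from_euler('x',tilt,degrees=True).as_matrix()
    q=new+N[:,2]*.010
    print(k,(M.T@(q-p)/.03).round(2).tolist(),round(tilt,1))
E
```

```text
time_s: 16.45
tcp_pos: [0.4736, -0.0731, 0.0966]
eef_rot: [-168.0, -0.0, -90.9]
contact_force: [-0.5, -0.5, 0.9]
gripper_width: 0.013
gripper_force: 25.0
bar [ 0.47156414 -0.07305677  0.10641976]
6.689581891791615 0.6959089083424278
1 [0.0, -0.21, -0.47] -1.8
2 [0.0, -0.46, -0.93] -3.6
3 [0.0, -0.73, -1.37] -5.4
4 [0.0, -1.03, -1.79] -7.2
5 [0.0, -1.36, -2.19] -9.0
6 [0.0, -1.72, -2.56] -10.8
7 [0.0, -2.11, -2.91] -12.6
8 [0.01, -2.51, -3.23] -14.4
9 [0.01, -2.94, -3.52] -16.2
10 [0.01, -3.38, -3.78] -18.0
```

```bash
python3 -m crank '[{"xyz":[0,-0.1,-0.23],"delta_rot":[-0.9,0,0],"claw":0.95},{"xyz":[0,-0.21,-0.47],"delta_rot":[-1.8,0,0],"claw":0.95},{"xyz":[0,-0.33,-0.7],"delta_rot":[-2.7,0,0],"claw":0.95},{"xyz":[0,-0.46,-0.93],"delta_rot":[-3.6,0,0],"claw":0.95},{"xyz":[0,-0.59,-1.15],"delta_rot":[-4.5,0,0],"claw":0.95},{"xyz":[0,-0.73,-1.37],"delta_rot":[-5.4,0,0],"claw":0.95},{"xyz":[0,-0.88,-1.58],"delta_rot":[-6.3,0,0],"claw":0.95},{"xyz":[0,-1.03,-1.79],"delta_rot":[-7.2,0,0],"claw":0.95}]'
```

```text
time_s: 17.45
tcp_pos: [0.4916, -0.0734, 0.1543]
eef_rot: [-175.4, -0.0, -90.9]
contact_force: [1.9, 0.7, -8.5]
gripper_width: 0.0133
gripper_force: 25.0
```

```bash
python3 - <<'E'
from h import *
s=r.get_state(); M=eul(s["eef_rot"]); p=s["tcp_pos"]
bar=p-M[:,2]*.010; hx=.6959; r0=.2287
a0=np.arctan2(bar[2]-.062,hx-bar[0]); print(bar,np.degrees(a0)-4.51,np.hypot(bar[2]-.062,hx-bar[0]))
b0=np.arctan2(.018,.228)
for k in range(1,7):
    a=a0+(b0+np.radians(46)-a0)*k/6; tilt=-1.8*k
    new=np.array([hx-r0*np.cos(a),bar[1],.062+r0*np.sin(a)])
    q=new+(M@R.from_euler('x',tilt,degrees=True).as_matrix())[:,2]*.010
    print(k,(M.T@(q-p)/.03).round(2).tolist(),round(tilt,1))
E
```

```text
[ 0.49076454 -0.07337171  0.16426867] 21.98818877581187 0.22921483134749415
1 [-0.0, -0.29, -0.44] -1.8
2 [-0.01, -0.6, -0.86] -3.6
3 [-0.01, -0.94, -1.27] -5.4
4 [-0.02, -1.31, -1.64] -7.2
5 [-0.02, -1.7, -1.99] -9.0
6 [-0.03, -2.12, -2.31] -10.8
```

```bash
python3 -m crank '[{"xyz":[0,-0.14,-0.22],"delta_rot":[-0.9,0,0],"claw":0.95},{"xyz":[0,-0.29,-0.44],"delta_rot":[-1.8,0,0],"claw":0.95},{"xyz":[0,-0.44,-0.65],"delta_rot":[-2.7,0,0],"claw":0.95},{"xyz":[0,-0.6,-0.86],"delta_rot":[-3.6,0,0],"claw":0.95},{"xyz":[0,-0.77,-1.07],"delta_rot":[-4.5,0,0],"claw":0.95},{"xyz":[0,-0.94,-1.27],"delta_rot":[-5.4,0,0],"claw":0.95},{"xyz":[0,-1.12,-1.46],"delta_rot":[-6.3,0,0],"claw":0.95},{"xyz":[0,-1.31,-1.64],"delta_rot":[-7.2,0,0],"claw":0.95},{"xyz":[0,-1.5,-1.82],"delta_rot":[-8.1,0,0],"claw":0.95},{"xyz":[0,-1.7,-1.99],"delta_rot":[-9,0,0],"claw":0.95},{"xyz":[0,-1.91,-2.15],"delta_rot":[-9.9,0,0],"claw":0.95},{"xyz":[0,-2.12,-2.31],"delta_rot":[-10.8,0,0],"claw":0.95},{"xyz":[0,-2.12,-2.31],"delta_rot":[-10.8,0,0],"claw":0.95},{"xyz":[0,-2.12,-2.31],"delta_rot":[-10.8,0,0],"claw":0.95}]'; python3 - <<'E'
from h import *
s=r.get_state(); M=eul(s["eef_rot"]); b=s["tcp_pos"]-M[:,2]*.010
print(b,np.degrees(np.arctan2(b[2]-.062,.6959-b[0]))-4.51,np.hypot(b[2]-.062,.6959-b[0]))
E
```

```text
time_s: 19.2
tcp_pos: [0.5491, -0.0744, 0.2306]
eef_rot: [173.8, -0.0, -90.9]
contact_force: [-8.6, 1.4, 4.2]
gripper_width: 0.0132
gripper_force: 25.0
[ 0.55022066 -0.07443069  0.24056003] 46.28049579544115 0.23044772343483846
```

```bash
python3 -m crank '[{"xyz":[0,0,0],"delta_rot":[0,0,0],"claw":0.74},{"xyz":[0,0,0],"delta_rot":[0,0,0],"claw":0.74},{"xyz":[0,0,0],"delta_rot":[0,0,0],"claw":0.74},{"xyz":[0,0,-0.3],"delta_rot":[0,0,0],"claw":0.74},{"xyz":[0,0,-0.8],"delta_rot":[0,0,0],"claw":0.74},{"xyz":[0,0,-1.6],"delta_rot":[0,0,0],"claw":0.74},{"xyz":[0,0,-2.4],"delta_rot":[0,0,0],"claw":0.74},{"xyz":[0,0,-2.4],"delta_rot":[0,0,0],"claw":0.74},{"xyz":[0,0,-2.4],"delta_rot":[0,0,0],"claw":0.74}]'; python3 - <<'E'
from h import *
import pickle
c=cam("wrist"); pickle.dump(c,open("w6.pkl","wb"));g=cv2.cvtColor(c["img"],6)
for row in(100,140,180): print(row,g[row,180:320:2].tolist())
h=.2287
for a in(44,45,46,47):
    t=np.radians(a+4.51); P=[[.6959-h*np.cos(t),y,.062+h*np.sin(t)] for y in(-.11,-.075,-.04)]; print(a,proj(c,P).round(1).tolist())
E
```

```text
time_s: 20.32
tcp_pos: [0.5579, -0.0743, 0.3016]
eef_rot: [174.0, -0.0, -90.9]
contact_force: [-0.2, -0.1, 0.1]
gripper_width: 0.0227
gripper_force: 0.0
100 [74, 74, 75, 77, 81, 84, 90, 91, 89, 85, 84, 81, 80, 79, 78, 77, 76, 78, 77, 76, 72, 73, 125, 136, 137, 138, 137, 137, 137, 137, 139, 138, 137, 137, 137, 137, 138, 138, 138, 138, 138, 137, 129, 69, 57, 85, 86, 96, 107, 125, 121, 98, 120, 122, 130, 137, 133, 129, 125, 124, 124, 148, 188, 204, 192, 195, 172, 145, 179, 203]
140 [76, 74, 74, 75, 76, 80, 83, 89, 89, 87, 85, 83, 82, 81, 79, 77, 76, 72, 65, 64, 61, 59, 107, 138, 139, 138, 139, 139, 139, 139, 139, 134, 78, 35, 36, 38, 39, 42, 41, 40, 38, 35, 43, 43, 69, 86, 95, 191, 220, 215, 202, 186, 183, 201, 189, 174, 198, 205, 182, 186, 210, 186, 169, 180, 182, 206, 227, 206, 200, 212]
180 [228, 117, 112, 113, 112, 118, 124, 90, 87, 86, 85, 84, 82, 81, 80, 80, 78, 76, 77, 77, 77, 73, 64, 79, 124, 128, 126, 122, 120, 121, 119, 114, 75, 35, 34, 38, 38, 38, 40, 38, 38, 36, 63, 93, 128, 151, 147, 196, 199, 212, 218, 212, 203, 197, 210, 213, 217, 207, 205, 220, 216, 216, 222, 213, 205, 191, 194, 228, 214, 195]
44 [[259.4, 154.3], [259.9, 202.7], [260.3, 247.3]]
45 [[255.5, 155.1], [256.1, 204.1], [256.7, 249.1]]
46 [[251.4, 156.0], [252.2, 205.4], [252.9, 250.9]]
47 [[247.1, 156.8], [248.1, 206.8], [249.0, 252.7]]
```

The bar's centre at col 254 matches a lid angle of about 45.5° and the lid stands by itself, with the robot clear. Handing in.

```bash
python3 -c "
from plant import job
print(job.close_job())"
```

```text
the job is handed in; nothing more can be done
None
```

I handed the job in at about 20 s. The tray is in the slot against a firm stop, square to the grill (shoulder line itself hidden under the lid). The lid stands by itself at about 45.5° by camera. I kept the arm away from the other things, but did not re-check their positions at the end.

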